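Reset the grinder's air valve: shut it, open it two turns, keep hold

ROBOT

A 7-joint arm with a two-finger parallel gripper is mounted at the origin on the work surface. World frame = base frame: x ahead of the robot, y to its left, z up, the work surface at z = 0. Lengths are in m, angles in rad, forces in N, time in s.
With the tool pointing down it reaches from about 0.4 to 0.9 m from the base axis. Payload 5.5 kg.
Tool frame: the origin (TCP) lies at the centre of the arm's flange, where the gripper is bolted on; the fingertips stand r.finger_overhang ahead of it and the grasp point (between the pads) lies 159 mm ahead of it (r.finger_overhang is the distance from the TCP to the fingertips, in m); z points along the fingers, y is the line along which they close (so a half turn about z gives the same grasp; the last joint's range is limited). The gripper opens to 92 mm and grips with 3 to 60 N. Pads are 19 mm wide; open, the fingers measure 130 mm over their backs; the gripper's body (75 mm by 190 mm) begins 47 mm behind the grasp point.
Start: joints at [-1.032, 0.501, -0.427, 1.55, 0.221, 1.138, -0.21], TCP at [0.177, 0.625, 0.405] pointing down, gripper open.
Joint ranges: [-2.88, 2.88], [-0.31, 2.03], [-1.54, 1.56], [0.2, 2.42], [-1.41, 4.55], [0.19, 2.02], [-2.57, 2.57]. Speed limits (rad/s): [2.57, 2.57, 3.14, 3.14, 3.14, 3.14, 3.14].

INTERFACE

Orientations are given as a unit quaternion [w, x, y, z].
In Python, from cell import r gives the robot as it stands.
- The arm moves only by the tool jog_arm, never from a script. Its argument "moves" is a list of rows, each an object with "xyz": the shift along the tool's x, y, z each as a share of 20 mm, from -1 to 1, a list of three; "delta_rot": the turn, a rotation vector about the tool's x, y, z each as a share of pi/4 rad, from -1 to 1, a list of three; "fingers": the closure, from 0 (fully open) to 1 (shut). A call has 1 to 10 rows; each row shifts and turns the commanded pose from where the row before left it, along the tool's axes as they then stand; what a row does not reach is not made up. A row lasts 1/10 s, in which the tool goes at most 50 mm and 8.59 degrees, less where a joint would pass 70% of its speed; a pose out of reach is approached as far as the arm can. A call with a number of a shift or a turn outside -1 to 1 is refused whole. A call with a gripper value outside its range is refused whole. The fingers move at their own pace and stop on an object; "force" is the grip in N (left out, the last holds). Time passes only in rows, so rows that do not move let the fingers close. It gives the time, the measured TCP pose, the force, the opening and the grip force at its end, in the units of the state.
- r.get_state(): the state, without advancing time (a new reading comes with each control period).
- r.grab_frame(name): name is "scene" or "top" or "wrist"; returns the picture (384x512x3 uint8, blue, green, red); there is no depth.
- r.camera_info(name): a dict with "mtx" (3x3 intrinsics, pixels), "extrinsics" (4x4, takes a point from camera to world coordinates); the wrist camera has in their place "T_tool_cam" (4x4, takes a point from camera to tool coordinates, whose origin is the TCP and whose axes are the flange's). Camera axes: x right, y up, looking along -z (the intrinsics and any distortion apply to the point x, -y, -z); pixel columns grow to the right and rows downward; lengths in m; the calibration is good to about 2 mm. A picture is of the moment at which its call begins: read the wrist's pose just before it. camera_info takes no time and is no camera call.
- r.close_job(): hands the job in; it is judged then, once.
The state is a dict: "time": time; "qpos": joint angles; "joint_velocities": joint speeds; "effort": joint torques, N m; "position": TCP position; "orientation": TCP orientation; "force": force on the tool from outside, world axes, zero at the start; "ft_torque": the same for the moment, N m; "finger_gap": finger opening in m; "gripper_force": force on a finger pad.
Only numpy, scipy, OpenCV 4.12 (cv2) and the standard library are available. Lean on these libraries where they do the work, as an engineer would, in place of code of your own. Each camera call takes 0.05 s, during which the arm holds its last target. There are 200 camera calls.

TASK

Set the air feed for the bench grinder: turn the red valve wheel clockwise (seen from above) until it is shut against its stop, then open it again, counter-clockwise, by exactly two full turns from the stop. Finish gripping the black crank knob on the wheel: the program ends still holding it between the fingers, with the wheel at rest at two turns. Leave the two spray cans and the jar standing where they are.

Things in the scene. Friction and masses are not known exactly. Their poses are not given: they have to be found in the camera images.
- hub (a point): centre of the red valve wheel, on its vertical turning axis at the top of its hub, 99 mm above the bench. The wheel lies level: its rim is a 14 mm thick bar on a circle of 55 mm radius (124 mm over all), the rim's top 99 mm above the bench; nothing on the wheel except the crank knob stands higher than 102 mm. Its valve unit is bolted down (it does not move during the job; dark plate 130 x 200 mm below the wheel) but stands elsewhere and at another yaw at each start.
- handle: black upright crank knob on the wheel's rim: cylinder of 24 mm diameter and 50 mm height, its axis vertical and 55 mm from the wheel's axis. Origin at the knob's centre, half-way up, 129 mm above the bench; the knob's top is at 154 mm, its lower end at 104 mm, on a steel collar 3 mm above the rim. It spins freely about its own upright axis, so it can be held from above without turning the gripper while it is carried round the wheel's circle.
- wheel (a joint): turning angle of the wheel in rad: 0 = shut against the hard stop, grows as the wheel turns counter-clockwise seen from above (opening); two turns = 12.566; a second hard stop lies at 17.3 (fully open). At the start it stands somewhere between 2 and 7. The wheel turns with a steady friction of 0.15 N m (about 3 N at the knob) and stays where it is left.
- spray_blue_mid (a point): sealed spray can with a blue band, 52 mm diameter, 125 mm high, standing loose on the bench to the left (+y) of the valve; bystander, leave it standing. The point lies at its centre, half-way up (62 mm above the bench).
- spray_white_mid (a point): sealed spray can with a white band, 52 mm diameter, 125 mm high, standing loose on the bench to the left (+y) of the valve, farther from the robot; bystander, leave it standing. The point lies at its centre, half-way up (62 mm above the bench).
- jar_mid (a point): closed yellow jar with a green cap, 66 mm diameter, 85 mm high, standing loose on the bench to the right (-y) of the valve; bystander, leave it standing. The point lies at its centre, half-way up (42 mm above the bench).
Things that resemble listed ones, but are neither listed nor needed, are in the scene too. What is shaped like the part that bears spray_white_mid but pink or turquoise is not meant.

How it is judged:
On the way:
1. the wheel is shut against its stop (within 0.1 rad) (value of joint wheel below 0.1 rad), for 0.1 s.
At the end, for the whole second after the job is handed in: The wheel stands at rest two full turns open from its stop (12.566 rad, within 0.22 rad or about 12 degrees), the fingers still grip the crank knob (contact force over 2 N, grasp point within 30 mm of the knob's centre), and the cans and jar stand within 20 mm of where they were (value of joint wheel between 12.346 and 12.786 rad and velocity of joint wheel between -0.1 and 0.1 rad/s and contact force between the fingers and handle above 2 N and distance between the grasp point and handle below 0.03 m and distance of each of spray_blue_mid, spray_white_mid, jar_mid from where it was at the start of the episode below 0.02 m and angle between each of spray_blue_mid, spray_white_mid, jar_mid's own z axis and vertical below 0.3 rad); the arm keeps its last pose, push and grip.
It fails at once if the blue spray can is moved more than 20 mm or tipped (distance of spray_blue_mid from where it was at the start of the episode above 0.02 m or angle between spray_blue_mid's own z axis and vertical above 0.3 rad).
It fails at once if the white spray can is moved more than 20 mm or tipped (distance of spray_white_mid from where it was at the start of the episode above 0.02 m or angle between spray_white_mid's own z axis and vertical above 0.3 rad).
It fails at once if the jar is moved more than 20 mm or tipped (distance of jar_mid from where it was at the start of the episode above 0.02 m or angle between jar_mid's own z axis and vertical above 0.3 rad).
It also fails if it takes over 69 s, if anything falls off the work surface, if the arm or the gripper's body presses on something with over 40 N, if the wrist force passes 120 N, or if a joint passes its speed limit or range.

## Working session

There is one attempt and no reset: what is moved stays moved. The work goes in short steps, Python scripts to look and compute and a tool call to move; the robot and the scene stay as the last step left them, time stands still between calls to the robot, and variables do not carry over. Pictures are saved under pics/ and viewed, at most 10 in all, crops included, and the job is handed in when it is done.

Besides the shell and the picture viewer there is one more tool, called after "Emit:" by a JSON object that holds its "fn" and its "kwargs", one argument or row to a line. jog_arm: Moves the arm, as the interface text tells. Shift numbers are shares of 20 mm and turn numbers shares of pi/4 rad, none past 1 either way. Its arguments: {"type":"object","properties":{"moves":{"type":"array","items":{"type":"object","properties":{"xyz":{"type":"array","items":{"type":"number","minimum":-1,"maximum":1}},"delta_rot":{"type":"array","items":{"type":"number","minimum":-1,"maximum":1}},"fingers":{"type":"number"}}}},"force":{"type":"number"}},"required":["moves"]}

```bash
mkdir -p pics; ls; python3 - <<'E'
from cell import r
import cv2,numpy as np
s=r.get_state(); print({k:np.round(v,3) for k,v in s.items()}, r.finger_overhang)
for n in("top","scene"):
    cv2.imwrite(f"pics/{n}0.png",r.grab_frame(n))
    c=r.camera_info(n); print({k:(np.round(v,4).tolist() if not isinstance(v,str) else v) for k,v in c.items()})
c=r.camera_info("wrist"); print(c)
E
```

```text
pics
{'time': np.float64(0.0), 'qpos': array([-1.032,  0.502, -0.427,  1.551,  0.221,  1.138, -0.21 ]), 'joint_velocities': array([-0.001,  0.001,  0.   ,  0.001,  0.001, -0.002,  0.001]), 'effort': array([ 0.0000e+00, -5.6659e+01, -5.8160e+00, -2.7913e+01, -6.9000e-02,
        3.1000e-02,  0.0000e+00]), 'position': array([0.177, 0.625, 0.404]), 'orientation': array([-0.   ,  0.137,  0.991, -0.001]), 'force': array([0.42 , 0.1  , 0.914]), 'ft_torque': array([0.002, 0.013, 0.038]), 'gripper_force': np.float64(0.0), 'finger_gap': np.float64(0.092)} 0.178
{'mtx': [[466.3434, 0.0, 255.2018], [0.0, 466.3434, 184.7477], [0.0, 0.0, 1.0]], 'extrinsics': [[-0.0086, 0.994, -0.1087, 0.5353], [-0.9999, -0.0092, -0.0053, 0.0435], [-0.0063, 0.1087, 0.9941, 1.0505], [0.0, 0.0, 0.0, 1.0]]}
{'mtx': [[401.3477, 0.0, 254.3432], [0.0, 401.3477, 187.4762], [0.0, 0.0, 1.0]], 'extrinsics': [[0.8059, -0.3672, 0.4643, 1.1084], [0.592, 0.5094, -0.6246, -0.5662], [-0.0072, 0.7782, 0.628, 0.7249], [0.0, 0.0, 0.0, 1.0]]}
{'mtx': array([[341.72914759,   0.        , 255.75706487],
       [  0.        , 341.72914759, 189.0781749 ],
       [  0.        ,   0.        ,   1.        ]]), 'T_tool_cam': array([[-3.70929755e-04,  9.60091036e-01,  2.79687441e-01,
         7.62005114e-02],
       [ 9.99999628e-01,  1.38358386e-04,  8.51282310e-04,
         2.10038945e-04],
       [ 7.78611413e-04,  2.79687653e-01, -9.60090730e-01,
         2.00126348e-02],
       [ 0.00000000e+00,  0.00000000e+00,  0.00000000e+00,
         1.00000000e+00]])}
```

View pics/top0.png

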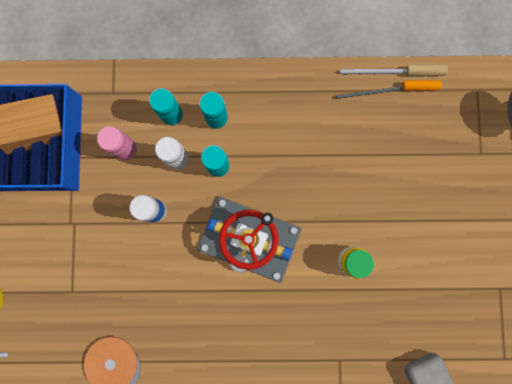

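View pics/scene0.png

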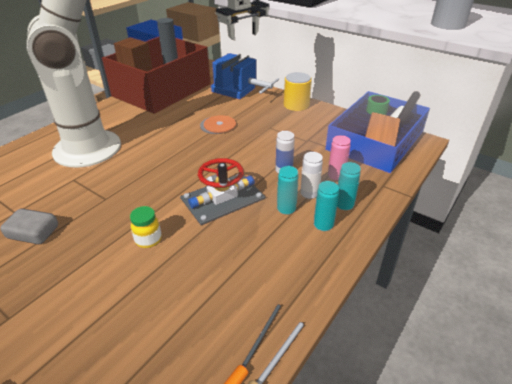

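The top view shows the red wheel with its hub near (249,240) and the black knob near (267,218). The blue-band can is at about (145,208), the white can at (171,152) and the jar at (357,263). The turquoise can nearest the wheel is at (215,160). The scene view agrees with this layout.

```bash
cat > h.py <<'E'
from cell import r
import numpy as np, cv2
from scipy.optimize import least_squares
from scipy.spatial.transform import Rotation as Ro
def R(s): return Ro.from_quat(np.asarray(s["orientation"]),scalar_first=True).as_matrix()
def pose(name,s=None):
    c=r.camera_info(name)
    if name!="wrist": return c["mtx"],np.array(c["extrinsics"])
    T=np.eye(4);T[:3,:3]=R(s);T[:3,3]=s["position"]
    return c["mtx"],T@c["T_tool_cam"]
def back(uv,z,K,E):
    uv=np.atleast_2d(uv).astype(float)
    d=np.c_[(uv[:,0]-K[0,2])/K[0,0],-(uv[:,1]-K[1,2])/K[1,1],-np.ones(len(uv))]@E[:3,:3].T
    return E[:3,3]+d*((z-E[2,3])/d[:,2])[:,None]
def circ(p,rad):
    f=lambda c:np.hypot(p[:,0]-c[0],p[:,1]-c[1])-rad
    o=least_squares(f,np.median(p[:,:2],0),loss="soft_l1",f_scale=.005);return o.x,np.std(f(o.x))
E
python3 - <<'E'
from h import *
K,E=pose("top"); im=cv2.imread("pics/top0.png").astype(int)
b,g,rr=im[...,0],im[...,1],im[...,2]
m=(rr>110)&(g<50)&(b<50); v,u=np.nonzero(m); k=(abs(u-249)<45)&(abs(v-240)<45)
p=back(np.c_[u[k],v[k]],.095,K,E)
hub,_=circ(p,.05); d=np.hypot(*(p[:,:2]-hub).T); hub,sd=circ(p[d>.045],.055); print("hub",hub,sd,k.sum())
sub=im[208:232,256:280].max(2)<50; v,u=np.nonzero(sub); c=(u.mean()+256,v.mean()+208)
kn=back([c],.150,K,E)[0]; print("knob",c,kn,np.hypot(*(kn[:2]-hub)),np.degrees(np.arctan2(*(kn[:2]-hub)[::-1])))
for n,c,z in(("blue",(145,208),.125),("white",(171,150),.125),("jar",(358,264),.085),("turq",(214,157),.125)):print(n,back([c],z,K,E)[0])
s=r.get_state();t=np.r_[kn[:2],.30]; print(R(s).round(3).tolist(),R(s).T@(t-s["position"])/.02)
E
```

```text
hub [0.52958176 0.06359244] 0.003377203082518017 1033
knob (np.float64(264.5882352941176), np.float64(219.23529411764707)) [0.56678472 0.03080653 0.15      ] 0.049588064972473915 -41.38881783374816
blue [0.59205239 0.26798302 0.125     ]
white [0.70853913 0.21751364 0.125     ]
jar [ 0.47616531 -0.15983584  0.085     ]
turq [0.69341639 0.13080324 0.125     ]
[[-0.962, 0.272, -0.0], [0.272, 0.962, -0.002], [0.0, -0.002, -1.0]] [-26.84435432 -23.2762772    5.22914438]
```

Emit:
{"fn": "jog_arm", "kwargs": {
  "moves": [
    {"xyz": [-1,-0.86,0],"fingers": 0},
    {"xyz": [-1,-0.86,0]},
    {"xyz": [-1,-0.86,0]},
    {"xyz": [-1,-0.86,0]},
    {"xyz": [-1,-0.86,0]},
    {"xyz": [-1,-0.86,0]},
    {"xyz": [-1,-0.86,0]},
    {"xyz": [-1,-0.86,0]},
    {"xyz": [-1,-0.86,0]},
    {"xyz": [-1,-0.86,0]}
  ]
}}

```text
$.moves[0]: bad value
```

Emit:
{"fn": "jog_arm", "kwargs": {
  "moves": [
    {"xyz": [-1,-0.86,0],"fingers": 0},
    {"xyz": [-1,-0.86,0]},
    {"xyz": [-1,-0.86,0]},
    {"xyz": [-1,-0.86,0]},
    {"xyz": [-1,-0.86,0]},
    {"xyz": [-1,-0.86,0]},
    {"xyz": [-1,-0.86,0]},
    {"xyz": [-1,-0.86,0]},
    {"xyz": [-1,-0.86,0]},
    {"xyz": [-1,-0.86,0]}
  ]
}}

```text
$.moves[0]: bad value
```

Emit:
{"fn": "jog_arm", "kwargs": {
  "moves": [
    {"xyz": [-1,-0.86,0],"fingers": 0},
    {"xyz": [-1,-0.86,0]},
    {"xyz": [-1,-0.86,0]},
    {"xyz": [-1,-0.86,0]},
    {"xyz": [-1,-0.86,0]},
    {"xyz": [-1,-0.86,0]},
    {"xyz": [0,0,0]},
    {"xyz": [0,0,0]},
    {"xyz": [0,0,0]}
  ]
}}

```text
$.moves[0]: bad value
```

```bash
python3 - <<'E'
from h import *
s=r.get_state(); im=r.grab_frame("wrist"); cv2.imwrite("pics/w1.png",im); K,E=pose("wrist",s)
np.savez("w1.npz",K=K,E=E); print(s["time"],s["position"],s["force"],R(s).round(3).tolist())
def proj(p):
    q=E[:3,:3].T@(np.array(p)-E[:3,3]); return K[0,2]+K[0,0]*q[0]/-q[2],K[1,2]-K[1,1]*q[1]/-q[2]
print("hub",proj([.5296,.0636,.099]),"knobtop",proj([.569,.026,.154]))
E
```

```text
0.1 [0.17700103 0.62510969 0.40378719] [0.00805396 0.03443614 0.03268387] [[-0.962, 0.272, -0.0], [0.272, 0.962, -0.002], [0.0, -0.002, -1.0]]
hub (np.float64(-93.88630054657656), np.float64(556.360592684571)) knobtop (np.float64(-150.88776234959172), np.float64(646.353267615777))
```

View pics/w1.png

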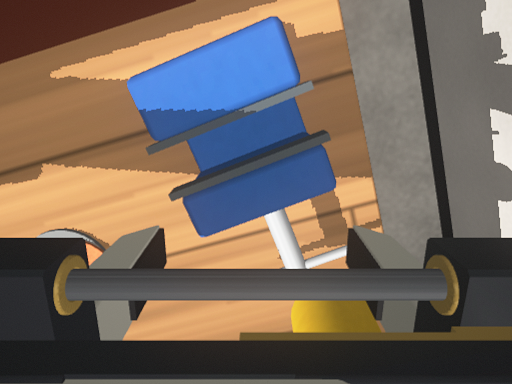

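The picture shows the view from the start pose: a blue vise and the gripper's own fingers. The rows were refused, so no move was made. I'll resend them with every field filled in.

Emit:
{"fn": "jog_arm", "kwargs": {
  "moves": [
    {"xyz": [-1,-0.86,0],"delta_rot": [0,0,0],"fingers": 0},
    {"xyz": [-1,-0.86,0],"delta_rot": [0,0,0],"fingers": 0},
    {"xyz": [-1,-0.86,0],"delta_rot": [0,0,0],"fingers": 0},
    {"xyz": [-1,-0.86,0],"delta_rot": [0,0,0],"fingers": 0},
    {"xyz": [-1,-0.86,0],"delta_rot": [0,0,0],"fingers": 0},
    {"xyz": [-1,-0.86,0],"delta_rot": [0,0,0],"fingers": 0},
    {"xyz": [-1,-0.86,0],"delta_rot": [0,0,0],"fingers": 0},
    {"xyz": [-1,-0.86,0],"delta_rot": [0,0,0],"fingers": 0},
    {"xyz": [-1,-0.86,0],"delta_rot": [0,0,0],"fingers": 0},
    {"xyz": [-1,-0.86,0],"delta_rot": [0,0,0],"fingers": 0}
  ]
}}

```text
time: 1.15
position: [0.323, 0.4044, 0.4045]
orientation: [-0.0, 0.137, 0.991, -0.0]
force: [0.5, -0.4, 0.6]
finger_gap: 0.0918
gripper_force: 0.0
```

Emit:
{"fn": "jog_arm", "kwargs": {
  "moves": [
    {"xyz": [-1,-0.86,0],"delta_rot": [0,0,0],"fingers": 0},
    {"xyz": [-1,-0.86,0],"delta_rot": [0,0,0],"fingers": 0},
    {"xyz": [-1,-0.86,0],"delta_rot": [0,0,0],"fingers": 0},
    {"xyz": [-1,-0.86,0],"delta_rot": [0,0,0],"fingers": 0},
    {"xyz": [-1,-0.86,0],"delta_rot": [0,0,0],"fingers": 0},
    {"xyz": [-1,-0.86,0],"delta_rot": [0,0,0],"fingers": 0},
    {"xyz": [-1,-0.86,0],"delta_rot": [0,0,0],"fingers": 0},
    {"xyz": [-1,-0.86,0],"delta_rot": [0,0,0],"fingers": 0},
    {"xyz": [-1,-0.86,0],"delta_rot": [0,0,0],"fingers": 0},
    {"xyz": [-1,-0.86,0],"delta_rot": [0,0,0],"fingers": 0}
  ]
}}

```text
time: 2.15
position: [0.4685, 0.1845, 0.4045]
orientation: [-0.0, 0.137, 0.991, -0.0]
force: [-0.0, 0.3, 0.6]
finger_gap: 0.0919
gripper_force: 0.0
```

Emit:
{"fn": "jog_arm", "kwargs": {
  "moves": [
    {"xyz": [-1,-0.86,0],"delta_rot": [0,0,0],"fingers": 0},
    {"xyz": [-1,-0.86,0],"delta_rot": [0,0,0],"fingers": 0},
    {"xyz": [-1,-0.86,0],"delta_rot": [0,0,0],"fingers": 0},
    {"xyz": [-1,-0.86,0],"delta_rot": [0,0,0],"fingers": 0},
    {"xyz": [0,0,0],"delta_rot": [0,0,0],"fingers": 0},
    {"xyz": [0,0,0],"delta_rot": [0,0,0],"fingers": 0},
    {"xyz": [0,0,0],"delta_rot": [0,0,0],"fingers": 0}
  ]
}}

```text
time: 2.85
position: [0.5259, 0.0986, 0.4045]
orientation: [-0.0, 0.137, 0.991, 0.0]
force: [-0.1, -0.0, -0.5]
finger_gap: 0.092
gripper_force: 0.0
```

```bash
python3 - <<'E'
from h import *
s=r.get_state(); im=r.grab_frame("wrist"); cv2.imwrite("pics/w2.png",im); K,E=pose("wrist",s)
np.savez("w2.npz",K=K,E=E); print(s["time"],s["position"],s["force"],R(s).round(3).tolist())
def proj(p):
    q=E[:3,:3].T@(np.array(p)-E[:3,3]); return K[0,2]+K[0,0]*q[0]/-q[2],K[1,2]-K[1,1]*q[1]/-q[2]
print("hub",proj([.5296,.0636,.099]),"knobtop",proj([.569,.026,.154]))
E
```

```text
2.85 [0.52585996 0.09858041 0.40447703] [-0.12699713 -0.0485392  -0.52634358] [[-0.963, 0.271, -0.001], [0.271, 0.963, 0.001], [0.001, 0.0, -1.0]]
hub (np.float64(218.3927245638334), np.float64(196.11937903724186)) knobtop (np.float64(179.13906306450468), np.float64(278.1594594157456))
```

View pics/w2.png

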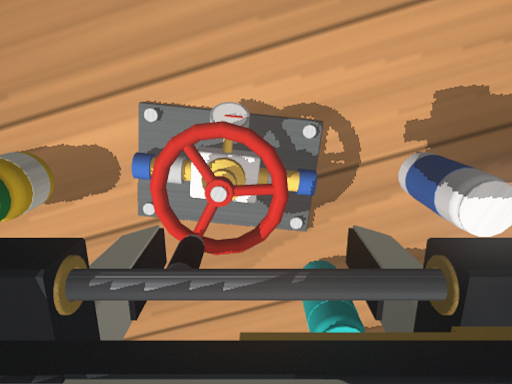

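Hub is at (219,194), within 2 px of where my estimate puts it. The knob's lower part is at about (188,248), and one spoke runs from the hub to it. I'll refine both from this picture.

```bash
python3 - <<'E'
from h import *
d=np.load("w2.npz");K,E=d["K"],d["E"]; im=cv2.imread("pics/w2.png").astype(int)
b,g,rr=im[...,0],im[...,1],im[...,2]
m=(rr>110)&(g<70)&(b<70); v,u=np.nonzero(m)
p=back(np.c_[u,v],.094,K,E); hub,_=circ(p,.05); q=np.hypot(*(p[:,:2]-hub).T)
hub,sd=circ(p[(q>.045)&(q<.07)],.055); print("hub",hub,sd)
h2=back([(219,194)],.100,K,E)[0]; print("hub by cap",h2)
dk=im.max(2)<60; 
for row in(240,246,252,258,264):
    c=np.nonzero(dk[row,150:225])[0]+150; print(row,c.min() if len(c) else None,c.max() if len(c) else None)
for c in((193,238),(188,248)):
    for z in(.104,.12): 
        w=back([c],z,K,E)[0]; print(c,z,w,np.degrees(np.arctan2(*(w[:2]-h2[:2])[::-1])),np.hypot(*(w[:2]-h2[:2])))
Kt,Et=pose("top"); t=cv2.imread("pics/top0.png"); w=back([(267,218)],.154,Kt,Et)[0]; print("top knob",w,np.degrees(np.arctan2(*(w[:2]-h2[:2])[::-1])),np.hypot(*(w[:2]-h2[:2])))
print(t[210:232:2,258:278:2].max(2))
E
```

```text
hub [0.5275532  0.06407933] 0.003931287977866568
hub by cap [0.52762892 0.06488564 0.1       ]
240 151 200
246 150 203
252 150 203
258 150 201
264 150 199
(193, 238) 0.104 [0.55945087 0.03101169 0.104     ] -46.789048438476335 0.04647667677812998
(193, 238) 0.12 [0.55335395 0.03605501 0.12      ] -48.25807938163103 0.03863912940215638
(188, 248) 0.104 [0.567506   0.02354577 0.104     ] -46.031839841615856 0.05743837209939632
(188, 248) 0.12 [0.56094966 0.0290149  0.12      ] -47.11064135164419 0.04895898067330286
top knob [0.56896887 0.02621093 0.154     ] -43.0922231928818 0.05661029287845789
[[150 163 165 166 165 166 165 165 166 166]
 [135 124 151 158 119 118 152 167 166 166]
 [121 120  89  49  52  51  55 147 169 169]
 [105 114  51  75 178 168  63  96 169 170]
 [ 87  84  47 116 194 193  97  60 109 122]
 [110  97  43  71 162 155  65  72 108 108]
 [111  99  64  51  57  54  52 137 108 109]
 [102 126 174 120  40  75 168 188 153 110]
 [145 183 177 116 108 105 162 187 187 121]
 [181 181 130 111 112 101 119 172 191 160]
 [180 137 107 105 109 111  98 158 191 174]]
```

Emit:
{"fn": "jog_arm", "kwargs": {
  "moves": [
    {"xyz": [-0.5,-0.73,0],"delta_rot": [0,0,0],"fingers": 0},
    {"xyz": [-0.5,-0.73,0],"delta_rot": [0,0,0],"fingers": 0},
    {"xyz": [-0.5,-0.73,0],"delta_rot": [0,0,0],"fingers": 0},
    {"xyz": [-0.5,-0.73,0],"delta_rot": [0,0,0],"fingers": 0},
    {"xyz": [0,0,0.5],"delta_rot": [0,0,0],"fingers": 0},
    {"xyz": [0,0,0.5],"delta_rot": [0,0,0],"fingers": 0},
    {"xyz": [0,0,0.5],"delta_rot": [0,0,0],"fingers": 0},
    {"xyz": [0,0,0.5],"delta_rot": [0,0,0],"fingers": 0},
    {"xyz": [0,0,0],"delta_rot": [0,0,0],"fingers": 0}
  ]
}}

```text
time: 3.8
position: [0.548, 0.0314, 0.3625]
orientation: [-0.002, 0.137, 0.991, -0.0]
force: [0.1, -0.0, -0.4]
finger_gap: 0.0921
gripper_force: 0.0
```

```bash
python3 - <<'E'
from h import *
s=r.get_state(); print(s["time"],s["position"],s["force"])
cv2.imwrite("pics/s3.png",cv2.resize(r.grab_frame("scene")[100:260,120:340],None,fx=3,fy=3))
E
```

```text
3.8 [0.54802246 0.03135217 0.36252592] [ 0.14411656 -0.00205587 -0.39943384]
```

View pics/s3.png

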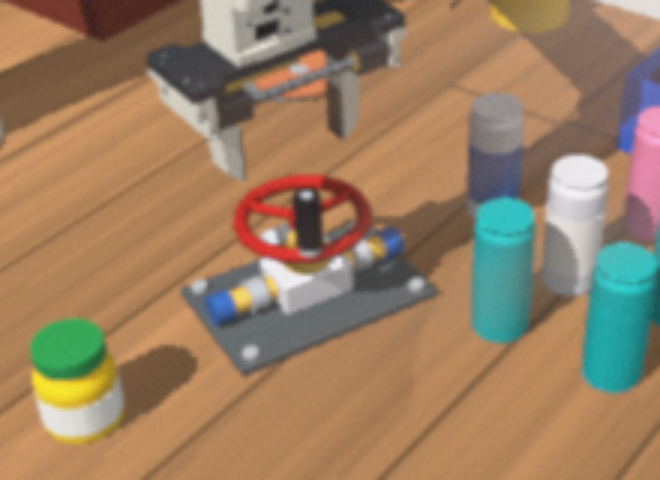

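The crop shows the open gripper above the wheel, about 20 mm short of the knob toward the robot. That comes from an arithmetic slip in my tool-x shift. I'll correct it, go down and grip.

Emit:
{"fn": "jog_arm", "kwargs": {
  "moves": [
    {"xyz": [-0.5,0,0],"delta_rot": [0,0,0],"fingers": 0},
    {"xyz": [-0.5,0,0],"delta_rot": [0,0,0],"fingers": 0},
    {"xyz": [0,0,0],"delta_rot": [0,0,0],"fingers": 0},
    {"xyz": [0,0,0.6],"delta_rot": [0,0,0],"fingers": 0},
    {"xyz": [0,0,0.6],"delta_rot": [0,0,0],"fingers": 0},
    {"xyz": [0,0,0.6],"delta_rot": [0,0,0],"fingers": 0},
    {"xyz": [0,0,0.6],"delta_rot": [0,0,0],"fingers": 0},
    {"xyz": [0,0,0.6],"delta_rot": [0,0,0],"fingers": 0},
    {"xyz": [0,0,0.5],"delta_rot": [0,0,0],"fingers": 0},
    {"xyz": [0,0,0],"delta_rot": [0,0,0],"fingers": 0}
  ]
}}

```text
time: 4.85
position: [0.5675, 0.025, 0.2927]
orientation: [-0.002, 0.137, 0.991, -0.0]
force: [-0.1, 0.3, -0.0]
finger_gap: 0.092
gripper_force: 0.0
```

Emit:
{"fn": "jog_arm", "kwargs": {
  "moves": [
    {"xyz": [0,0,0],"delta_rot": [0,0,0],"fingers": 1},
    {"xyz": [0,0,0],"delta_rot": [0,0,0],"fingers": 1},
    {"xyz": [0,0,0],"delta_rot": [0,0,0],"fingers": 1},
    {"xyz": [0,0,0],"delta_rot": [0,0,0],"fingers": 1},
    {"xyz": [0,0,0],"delta_rot": [0,0,0],"fingers": 1},
    {"xyz": [0,0,0],"delta_rot": [0,0,0],"fingers": 1},
    {"xyz": [0,0,0],"delta_rot": [0,0,0],"fingers": 1},
    {"xyz": [0,0,0],"delta_rot": [0,0,0],"fingers": 1}
  ],
  "force": 30
}}

```text
time: 5.65
position: [0.5683, 0.025, 0.2947]
orientation: [0.0, 0.137, 0.991, 0.0]
force: [0.4, 0.1, 0.1]
finger_gap: 0.0325
gripper_force: 0.0
```

```bash
python3 - <<'E'
from h import *
s=r.get_state(); print({k:np.round(s[k],4) for k in("time","qpos","position","force","finger_gap","gripper_force")},R(s).round(4).tolist())
cv2.imwrite("pics/s4.png",cv2.resize(r.grab_frame("scene")[100:260,120:340],None,fx=3,fy=3))
E
```

```text
{'time': np.float64(5.65), 'qpos': array([-0.0184,  0.4588, -0.0918,  1.859 ,  0.0552,  0.8262,  1.1569]), 'position': array([0.5683, 0.025 , 0.2947]), 'force': array([0.4182, 0.0821, 0.091 ]), 'finger_gap': np.float64(0.0325), 'gripper_force': np.float64(0.0)} [[-0.9622, 0.2723, 0.0], [0.2723, 0.9622, 0.0], [-0.0, 0.0, -1.0]]
```

View pics/s4.png

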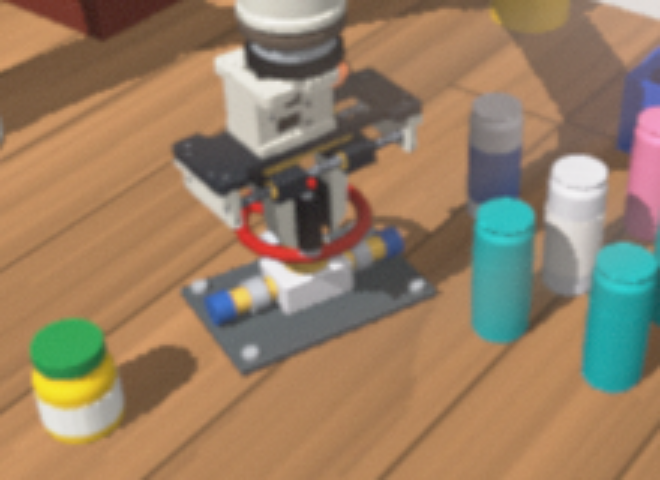

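The fingers straddle the black knob and are still closing, with the gap at 32 mm. I'll finish the grip.

Emit:
{"fn": "jog_arm", "kwargs": {
  "moves": [
    {"xyz": [0,0,0],"delta_rot": [0,0,0],"fingers": 1},
    {"xyz": [0,0,0],"delta_rot": [0,0,0],"fingers": 1},
    {"xyz": [0,0,0],"delta_rot": [0,0,0],"fingers": 1},
    {"xyz": [0,0,0],"delta_rot": [0,0,0],"fingers": 1}
  ],
  "force": 30
}}

```text
time: 6.1
position: [0.5683, 0.0254, 0.2947]
orientation: [0.0, 0.137, 0.991, 0.0]
force: [0.4, 1.7, -0.9]
finger_gap: 0.0233
gripper_force: 30.0
```

```bash
cat >> h.py <<'E'
def plan(cmd,hub,steps,rad=.055):
    """tool-axis shares of a path on the wheel circle, from commanded xy, by angle steps in degrees"""
    s=r.get_state(); A=R(s); p=np.array(cmd,float); f=np.arctan2(*(p-hub)[::-1]); print("phi",np.degrees(f)); out=[]
    for st in steps:
        f+=np.radians(st); t=hub+rad*np.array([np.cos(f),np.sin(f)])
        a=np.round((A[:2,:2].T@(t-p))/.02,2); p=p+A[:2,:2]@a*.02; out.append(a.tolist())
    print(out,"end cmd",p.round(4),"phi",np.degrees(f)%360)
E
python3 - <<'E'
from h import *
s=r.get_state(); print({k:np.round(s[k],4) for k in("time","position","force","finger_gap","gripper_force")})
plan(s["position"][:2],[.528,.0645],[-10]*10)
E
```

```text
{'time': np.float64(6.1), 'position': array([0.5683, 0.0254, 0.2947]), 'force': array([ 0.4219,  1.664 , -0.9227]), 'finger_gap': np.float64(0.0233), 'gripper_force': np.float64(29.9999)}
phi -44.105830375757826
[[0.31, -0.37], [0.33, -0.35], [0.39, -0.29], [0.43, -0.21], [0.46, -0.14], [0.47, -0.06], [0.48, 0.03], [0.47, 0.11], [0.44, 0.19], [0.4, 0.27]] end cmd [0.4834 0.0324] phi 215.8941696242422
```

Emit:
{"fn": "jog_arm", "kwargs": {
  "moves": [
    {"xyz": [0.31,-0.37,0],"delta_rot": [0,0,0],"fingers": 1},
    {"xyz": [0.33,-0.35,0],"delta_rot": [0,0,0],"fingers": 1},
    {"xyz": [0.39,-0.29,0],"delta_rot": [0,0,0],"fingers": 1},
    {"xyz": [0.43,-0.21,0],"delta_rot": [0,0,0],"fingers": 1},
    {"xyz": [0.46,-0.14,0],"delta_rot": [0,0,0],"fingers": 1}
  ]
}}

```text
time: 6.6
position: [0.5231, 0.0091, 0.2947]
orientation: [0.0, 0.138, 0.99, 0.0]
force: [2.9, 3.1, -3.7]
finger_gap: 0.0235
gripper_force: 30.0
```

Emit:
{"fn": "jog_arm", "kwargs": {
  "moves": [
    {"xyz": [0.47,-0.06,0],"delta_rot": [0,0,0],"fingers": 1},
    {"xyz": [0.48,0.03,0],"delta_rot": [0,0,0],"fingers": 1},
    {"xyz": [0.47,0.11,0],"delta_rot": [0,0,0],"fingers": 1},
    {"xyz": [0.44,0.19,0],"delta_rot": [0,0,0],"fingers": 1},
    {"xyz": [0.4,0.27,0],"delta_rot": [0,0,0],"fingers": 1}
  ]
}}

```text
time: 7.1
position: [0.4833, 0.0325, 0.2948]
orientation: [0.001, 0.137, 0.991, 0.0]
force: [8.8, 2.1, -10.2]
finger_gap: 0.023
gripper_force: 30.0
```

```bash
python3 - <<'E'
from h import *
s=r.get_state(); print({k:np.round(s[k],4) for k in("time","position","force","finger_gap","gripper_force")})
plan([.4834,.0324],[.528,.0645],[-12]*24)
E
```

```text
{'time': np.float64(7.1), 'position': array([0.4833, 0.0325, 0.2948]), 'force': array([  8.8237,   2.0987, -10.1982]), 'finger_gap': np.float64(0.023), 'gripper_force': np.float64(29.9982)}
phi -144.25626677065424
[[0.41, 0.4], [0.32, 0.48], [0.21, 0.53], [0.1, 0.57], [-0.03, 0.58], [-0.14, 0.55], [-0.26, 0.52], [-0.36, 0.45], [-0.44, 0.36], [-0.51, 0.27], [-0.55, 0.15], [-0.58, 0.04], [-0.57, -0.09], [-0.54, -0.2], [-0.48, -0.31], [-0.41, -0.4], [-0.32, -0.48], [-0.21, -0.53], [-0.09, -0.57], [0.02, -0.57], [0.14, -0.56], [0.26, -0.52], [0.36, -0.45], [0.44, -0.36]] end cmd [0.5448 0.0121] phi 287.7437332293456
```

Emit:
{"fn": "jog_arm", "kwargs": {
  "moves": [
    {"xyz": [0,0,0],"delta_rot": [0,0,0],"fingers": 1},
    {"xyz": [0,0,0],"delta_rot": [0,0,0],"fingers": 1}
  ]
}}

```text
time: 7.3
position: [0.4827, 0.0338, 0.2947]
orientation: [-0.0, 0.136, 0.991, 0.001]
force: [2.8, 5.8, -4.8]
finger_gap: 0.0233
gripper_force: 30.0
```

Emit:
{"fn": "jog_arm", "kwargs": {
  "moves": [
    {"xyz": [0.06,-0.08,0],"delta_rot": [0,0,0],"fingers": 1},
    {"xyz": [0,0,0],"delta_rot": [0,0,0],"fingers": 1}
  ]
}}

```text
time: 7.5
position: [0.4822, 0.0333, 0.2948]
orientation: [0.001, 0.136, 0.991, 0.002]
force: [7.9, 8.0, -10.4]
finger_gap: 0.0234
gripper_force: 30.0
```

Emit:
{"fn": "jog_arm", "kwargs": {
  "moves": [
    {"xyz": [-0.06,0.08,0],"delta_rot": [0,0,0],"fingers": 1},
    {"xyz": [0,0,0],"delta_rot": [0,0,0],"fingers": 1}
  ]
}}

```text
time: 7.7
position: [0.4829, 0.0335, 0.2947]
orientation: [-0.0, 0.137, 0.991, 0.001]
force: [3.3, 5.2, -4.7]
finger_gap: 0.0228
gripper_force: 30.0
```

```bash
python3 - <<'E'
from h import *
plan([.4834,.0324],[.529,.0655],[-10]*32)
E
```

```text
phi -144.0249583405049
[[0.31, 0.38], [0.28, 0.39], [0.22, 0.42], [0.14, 0.46], [0.05, 0.48], [-0.03, 0.48], [-0.11, 0.46], [-0.19, 0.45], [-0.26, 0.4], [-0.33, 0.34], [-0.38, 0.29], [-0.43, 0.22], [-0.46, 0.13], [-0.48, 0.06], [-0.48, -0.03], [-0.46, -0.11], [-0.44, -0.19], [-0.4, -0.26], [-0.35, -0.33], [-0.29, -0.39], [-0.21, -0.42], [-0.14, -0.46], [-0.06, -0.48], [0.03, -0.48], [0.11, -0.46], [0.19, -0.44], [0.27, -0.41], [0.32, -0.34], [0.39, -0.29], [0.43, -0.22], [0.46, -0.13], [0.47, -0.06]] end cmd [0.5157 0.0121] phi 255.97504165949545
```

Emit:
{"fn": "jog_arm", "kwargs": {
  "moves": [
    {"xyz": [0.31,0.38,0],"delta_rot": [0,0,0],"fingers": 1},
    {"xyz": [0.28,0.39,0],"delta_rot": [0,0,0],"fingers": 1},
    {"xyz": [0.22,0.42,0],"delta_rot": [0,0,0],"fingers": 1},
    {"xyz": [0,0,0],"delta_rot": [0,0,0],"fingers": 1}
  ],
  "force": 40
}}

```text
time: 8.1
position: [0.4739, 0.061, 0.2947]
orientation: [0.0, 0.137, 0.991, 0.0]
force: [4.4, 3.0, -6.8]
finger_gap: 0.0232
gripper_force: 40.0
```

Emit:
{"fn": "jog_arm", "kwargs": {
  "moves": [
    {"xyz": [0.14,0.46,0],"delta_rot": [0,0,0],"fingers": 1},
    {"xyz": [0.05,0.48,0],"delta_rot": [0,0,0],"fingers": 1},
    {"xyz": [0,0,0],"delta_rot": [0,0,0],"fingers": 1}
  ]
}}

```text
time: 8.4
position: [0.4759, 0.0795, 0.2947]
orientation: [0.001, 0.137, 0.991, 0.0]
force: [5.4, 1.3, -6.9]
finger_gap: 0.0231
gripper_force: 40.0
```

Emit:
{"fn": "jog_arm", "kwargs": {
  "moves": [
    {"xyz": [-0.05,0.48,0],"delta_rot": [0,0,0],"fingers": 1},
    {"xyz": [-0.12,0.46,0],"delta_rot": [0,0,0],"fingers": 1},
    {"xyz": [0,0,0],"delta_rot": [0,0,0],"fingers": 1}
  ]
}}

```text
time: 8.7
position: [0.4843, 0.0963, 0.2947]
orientation: [0.0, 0.137, 0.991, -0.0]
force: [4.7, -1.2, -2.6]
finger_gap: 0.0236
gripper_force: 40.0
```

Emit:
{"fn": "jog_arm", "kwargs": {
  "moves": [
    {"xyz": [-0.19,0.45,0],"delta_rot": [0,0,0],"fingers": 1},
    {"xyz": [-0.26,0.4,0],"delta_rot": [0,0,0],"fingers": 1},
    {"xyz": [0,0,0],"delta_rot": [0,0,0],"fingers": 1}
  ]
}}

```text
time: 9.0
position: [0.4979, 0.1096, 0.2947]
orientation: [0.0, 0.138, 0.991, -0.0]
force: [4.7, -2.9, -3.1]
finger_gap: 0.0231
gripper_force: 40.0
```

Emit:
{"fn": "jog_arm", "kwargs": {
  "moves": [
    {"xyz": [-0.33,0.34,0],"delta_rot": [0,0,0],"fingers": 1},
    {"xyz": [-0.38,0.29,0],"delta_rot": [0,0,0],"fingers": 1},
    {"xyz": [0,0,0],"delta_rot": [0,0,0],"fingers": 1}
  ]
}}

```text
time: 9.3
position: [0.515, 0.1174, 0.2947]
orientation: [-0.0, 0.138, 0.99, -0.001]
force: [3.9, -3.8, -1.1]
finger_gap: 0.0231
gripper_force: 40.0
```

Emit:
{"fn": "jog_arm", "kwargs": {
  "moves": [
    {"xyz": [-0.43,0.21,0],"delta_rot": [0,0,0],"fingers": 1},
    {"xyz": [-0.46,0.13,0],"delta_rot": [0,0,0],"fingers": 1},
    {"xyz": [0,0,0],"delta_rot": [0,0,0],"fingers": 1}
  ]
}}

```text
time: 9.6
position: [0.5337, 0.119, 0.2947]
orientation: [-0.001, 0.138, 0.99, -0.001]
force: [1.8, -5.2, 1.7]
finger_gap: 0.0235
gripper_force: 40.0
```

Emit:
{"fn": "jog_arm", "kwargs": {
  "moves": [
    {"xyz": [-0.49,0.02,0],"delta_rot": [0,0,0],"fingers": 1},
    {"xyz": [-0.49,-0.04,0],"delta_rot": [0,0,0],"fingers": 1},
    {"xyz": [0,0,0],"delta_rot": [0,0,0],"fingers": 1}
  ]
}}

```text
time: 9.9
position: [0.5528, 0.1135, 0.2947]
orientation: [0.0, 0.138, 0.99, -0.0]
force: [-0.7, -2.5, 1.7]
finger_gap: 0.023
gripper_force: 40.0
```

Emit:
{"fn": "jog_arm", "kwargs": {
  "moves": [
    {"xyz": [-0.46,-0.11,0],"delta_rot": [0,0,0],"fingers": 1},
    {"xyz": [-0.44,-0.19,0],"delta_rot": [0,0,0],"fingers": 1},
    {"xyz": [0,0,0],"delta_rot": [0,0,0],"fingers": 1}
  ]
}}

```text
time: 10.2
position: [0.5685, 0.1023, 0.2947]
orientation: [0.0, 0.138, 0.99, -0.0]
force: [-0.3, -3.8, 2.5]
finger_gap: 0.023
gripper_force: 40.0
```

Emit:
{"fn": "jog_arm", "kwargs": {
  "moves": [
    {"xyz": [-0.4,-0.26,0],"delta_rot": [0,0,0],"fingers": 1},
    {"xyz": [-0.35,-0.33,0],"delta_rot": [0,0,0],"fingers": 1},
    {"xyz": [0,0,0],"delta_rot": [0,0,0],"fingers": 1}
  ]
}}

```text
time: 10.5
position: [0.5792, 0.0869, 0.2947]
orientation: [-0.0, 0.138, 0.99, -0.0]
force: [-2.8, -2.6, 4.2]
finger_gap: 0.0232
gripper_force: 40.0
```

Emit:
{"fn": "jog_arm", "kwargs": {
  "moves": [
    {"xyz": [-0.29,-0.39,0],"delta_rot": [0,0,0],"fingers": 1},
    {"xyz": [-0.21,-0.42,0],"delta_rot": [0,0,0],"fingers": 1},
    {"xyz": [0,0,0],"delta_rot": [0,0,0],"fingers": 1}
  ]
}}

```text
time: 10.8
position: [0.584, 0.0691, 0.2947]
orientation: [-0.001, 0.138, 0.99, 0.0]
force: [-3.9, -2.1, 4.9]
finger_gap: 0.0232
gripper_force: 40.0
```

Emit:
{"fn": "jog_arm", "kwargs": {
  "moves": [
    {"xyz": [-0.14,-0.46,0],"delta_rot": [0,0,0],"fingers": 1},
    {"xyz": [-0.06,-0.48,0],"delta_rot": [0,0,0],"fingers": 1},
    {"xyz": [0,0,0],"delta_rot": [0,0,0],"fingers": 1}
  ]
}}

```text
time: 11.1
position: [0.5825, 0.05, 0.2947]
orientation: [-0.001, 0.138, 0.991, 0.0]
force: [-5.3, 0.3, 5.0]
finger_gap: 0.0235
gripper_force: 40.0
```

Emit:
{"fn": "jog_arm", "kwargs": {
  "moves": [
    {"xyz": [0.05,-0.48,0],"delta_rot": [0,0,0],"fingers": 1},
    {"xyz": [0.13,-0.46,0],"delta_rot": [0,0,0],"fingers": 1},
    {"xyz": [0,0,0],"delta_rot": [0,0,0],"fingers": 1}
  ]
}}

```text
time: 11.4
position: [0.5777, 0.0412, 0.2949]
orientation: [0.006, 0.134, 0.991, 0.007]
force: [15.2, 22.4, -17.6]
finger_gap: 0.0231
gripper_force: 40.0
```

The knob has stopped and the force rose to about 27 N, so this looks like the stop. I'll hold briefly, then measure the stop angle at the grasp point.

Emit:
{"fn": "jog_arm", "kwargs": {
  "moves": [
    {"xyz": [0,0,0],"delta_rot": [0,0,0],"fingers": 1},
    {"xyz": [0,0,0],"delta_rot": [0,0,0],"fingers": 1},
    {"xyz": [0,0,0],"delta_rot": [0,0,0],"fingers": 1}
  ]
}}

```text
time: 11.7
position: [0.5779, 0.0414, 0.2949]
orientation: [0.005, 0.134, 0.991, 0.006]
force: [15.3, 21.6, -16.3]
finger_gap: 0.0232
gripper_force: 40.0
```

```bash
python3 - <<'E'
from h import *
s=r.get_state(); A=R(s); g=s["position"]+A[:,2]*.159
print(s["time"],s["position"],s["force"],s["ft_torque"],"grasp",g,A[:,2])
P=np.array([[.4739,.061],[.4759,.0795],[.4843,.0963],[.4979,.1096],[.515,.1174],[.5337,.119],[.5528,.1135],[.5685,.1023],[.5792,.0869],[.584,.0691],[.5825,.05]])
for rad in(.055,.0545): print(circ(P,rad))
h,_=circ(P,.055); print("stop phi",np.degrees(np.arctan2(*(g[:2]-h)[::-1])),np.hypot(*(g[:2]-h)))
print("prev phis",np.degrees(np.arctan2(P[:,1]-h[1],P[:,0]-h[0])).round(1))
im=r.grab_frame("top"); cv2.imwrite("pics/t5.png",cv2.resize(im[190:290,190:310],None,fx=5,fy=5,interpolation=cv2.INTER_CUBIC))
E
```

```text
11.7 [0.57787829 0.04140139 0.29491406] [ 15.27555196  21.5847013  -16.2502026 ] [ 4.16260465 -2.82265511  0.02004961] grasp [0.57981007 0.04321431 0.13593613] [ 0.01214959  0.011402   -0.99986118]
(array([0.52899174, 0.06414975]), np.float64(0.00014970252440463808))
(array([0.52904933, 0.06474114]), np.float64(0.0003752756895949269))
stop phi -22.390019047524486 0.05496176534714943
prev phis [-176.7  163.9  144.3  124.4  104.7   85.1   64.2   44.    24.4    5.1
  -14.8]
```

The stop is confirmed: the 26 N reaction is along the tangent, the hub fit is good to 0.15 mm, and 338° turned is 5.9 rad, inside the 2 to 7 range given. The shut angle is φ = −22.4°, so two turns end at that same angle. Next I'll plan the opening.

```bash
python3 - <<'E'
from h import *
A=np.array([[-.9622,.2723],[.2723,.9622]])
sh=np.array([[.31,.38],[.28,.39],[.22,.42],[.14,.46],[.05,.48],[-.05,.48],[-.12,.46],[-.19,.45],[-.26,.4],[-.33,.34],[-.38,.29],[-.43,.21],[-.46,.13],[-.49,.02],[-.49,-.04],[-.46,-.11],[-.44,-.19],[-.4,-.26],[-.35,-.33],[-.29,-.39],[-.21,-.42],[-.14,-.46],[-.06,-.48],[.05,-.48],[.13,-.46]])
c=np.array([.4834,.0324])+(sh@A.T).sum(0)*.02; h=np.array([.529,.0641]); print("cmd",c,np.hypot(*(c-h)))
R0=R; import h as H
H.R=lambda s:np.block([[A,np.zeros((2,1))],[np.zeros((1,2)),-np.eye(1)]])
f=np.degrees(np.arctan2(*(c-h)[::-1]))
plan(c,h,[-22.4-f]+[15]*48)
E
```

```text
cmd [0.57452162 0.03342574] 0.05489196766351163
phi -33.9736413278371
[[-0.12, 0.54], [0.01, 0.72], [0.19, 0.69], [0.37, 0.61], [0.52, 0.5], [0.63, 0.35], [0.69, 0.18], [0.72, -0.01], [0.69, -0.2], [0.62, -0.37], [0.5, -0.51], [0.34, -0.63], [0.18, -0.7], [-0.01, -0.72], [-0.2, -0.69], [-0.37, -0.61], [-0.51, -0.5], [-0.63, -0.35], [-0.7, -0.18], [-0.71, 0.02], [-0.69, 0.19], [-0.62, 0.37], [-0.5, 0.52], [-0.35, 0.62], [-0.17, 0.7], [0.01, 0.72], [0.19, 0.69], [0.37, 0.61], [0.52, 0.5], [0.63, 0.35], [0.69, 0.18], [0.72, -0.01], [0.69, -0.2], [0.62, -0.37], [0.5, -0.51], [0.34, -0.63], [0.18, -0.7], [-0.01, -0.72], [-0.2, -0.69], [-0.37, -0.61], [-0.51, -0.5], [-0.63, -0.35], [-0.7, -0.18], [-0.71, 0.02], [-0.69, 0.19], [-0.62, 0.37], [-0.5, 0.52], [-0.35, 0.62], [-0.17, 0.7]] end cmd [0.5798 0.0432] phi 337.59999999999957
```

Emit:
{"fn": "jog_arm", "kwargs": {
  "moves": [
    {"xyz": [-0.12,0.54,0],"delta_rot": [0,0,0],"fingers": 1},
    {"xyz": [0.01,0.72,0],"delta_rot": [0,0,0],"fingers": 1},
    {"xyz": [0.19,0.69,0],"delta_rot": [0,0,0],"fingers": 1},
    {"xyz": [0.37,0.61,0],"delta_rot": [0,0,0],"fingers": 1},
    {"xyz": [0.52,0.5,0],"delta_rot": [0,0,0],"fingers": 1},
    {"xyz": [0.63,0.35,0],"delta_rot": [0,0,0],"fingers": 1},
    {"xyz": [0.69,0.18,0],"delta_rot": [0,0,0],"fingers": 1},
    {"xyz": [0,0,0],"delta_rot": [0,0,0],"fingers": 1}
  ]
}}

```text
time: 12.55
position: [0.5472, 0.116, 0.2947]
orientation: [-0.002, 0.136, 0.991, -0.0]
force: [-2.8, -1.4, 3.3]
finger_gap: 0.0231
gripper_force: 40.0
```

Emit:
{"fn": "jog_arm", "kwargs": {
  "moves": [
    {"xyz": [0.72,-0.01,0],"delta_rot": [0,0,0],"fingers": 1},
    {"xyz": [0.69,-0.2,0],"delta_rot": [0,0,0],"fingers": 1},
    {"xyz": [0.62,-0.37,0],"delta_rot": [0,0,0],"fingers": 1},
    {"xyz": [0.5,-0.51,0],"delta_rot": [0,0,0],"fingers": 1},
    {"xyz": [0.34,-0.63,0],"delta_rot": [0,0,0],"fingers": 1},
    {"xyz": [0.18,-0.7,0],"delta_rot": [0,0,0],"fingers": 1},
    {"xyz": [-0.01,-0.72,0],"delta_rot": [0,0,0],"fingers": 1},
    {"xyz": [-0.2,-0.69,0],"delta_rot": [0,0,0],"fingers": 1},
    {"xyz": [-0.37,-0.61,0],"delta_rot": [0,0,0],"fingers": 1}
  ]
}}

```text
time: 13.45
position: [0.4774, 0.0441, 0.2947]
orientation: [-0.0, 0.137, 0.991, 0.001]
force: [2.6, 5.6, -5.2]
finger_gap: 0.023
gripper_force: 40.0
```

Emit:
{"fn": "jog_arm", "kwargs": {
  "moves": [
    {"xyz": [-0.51,-0.5,0],"delta_rot": [0,0,0],"fingers": 1},
    {"xyz": [-0.63,-0.35,0],"delta_rot": [0,0,0],"fingers": 1},
    {"xyz": [-0.7,-0.18,0],"delta_rot": [0,0,0],"fingers": 1},
    {"xyz": [-0.71,0.02,0],"delta_rot": [0,0,0],"fingers": 1},
    {"xyz": [-0.69,0.19,0],"delta_rot": [0,0,0],"fingers": 1},
    {"xyz": [-0.62,0.37,0],"delta_rot": [0,0,0],"fingers": 1},
    {"xyz": [-0.5,0.52,0],"delta_rot": [0,0,0],"fingers": 1},
    {"xyz": [-0.35,0.62,0],"delta_rot": [0,0,0],"fingers": 1},
    {"xyz": [-0.17,0.7,0],"delta_rot": [0,0,0],"fingers": 1}
  ]
}}

```text
time: 14.35
position: [0.58, 0.042, 0.2946]
orientation: [-0.002, 0.138, 0.99, -0.001]
force: [-7.0, -0.5, 8.0]
finger_gap: 0.0228
gripper_force: 40.0
```

One full turn is done and the knob is back at the same point, still gripped. Now the second turn.

Emit:
{"fn": "jog_arm", "kwargs": {
  "moves": [
    {"xyz": [0.01,0.72,0],"delta_rot": [0,0,0],"fingers": 1},
    {"xyz": [0.19,0.69,0],"delta_rot": [0,0,0],"fingers": 1},
    {"xyz": [0.37,0.61,0],"delta_rot": [0,0,0],"fingers": 1},
    {"xyz": [0.52,0.5,0],"delta_rot": [0,0,0],"fingers": 1},
    {"xyz": [0.63,0.35,0],"delta_rot": [0,0,0],"fingers": 1},
    {"xyz": [0.69,0.18,0],"delta_rot": [0,0,0],"fingers": 1},
    {"xyz": [0.72,-0.01,0],"delta_rot": [0,0,0],"fingers": 1},
    {"xyz": [0.69,-0.2,0],"delta_rot": [0,0,0],"fingers": 1}
  ]
}}

```text
time: 15.15
position: [0.5209, 0.1185, 0.2947]
orientation: [0.001, 0.137, 0.991, -0.0]
force: [4.0, -6.4, -3.4]
finger_gap: 0.0235
gripper_force: 40.0
```

Emit:
{"fn": "jog_arm", "kwargs": {
  "moves": [
    {"xyz": [0.62,-0.37,0],"delta_rot": [0,0,0],"fingers": 1},
    {"xyz": [0.5,-0.51,0],"delta_rot": [0,0,0],"fingers": 1},
    {"xyz": [0.34,-0.63,0],"delta_rot": [0,0,0],"fingers": 1},
    {"xyz": [0.18,-0.7,0],"delta_rot": [0,0,0],"fingers": 1},
    {"xyz": [-0.01,-0.72,0],"delta_rot": [0,0,0],"fingers": 1},
    {"xyz": [-0.2,-0.69,0],"delta_rot": [0,0,0],"fingers": 1},
    {"xyz": [-0.37,-0.61,0],"delta_rot": [0,0,0],"fingers": 1}
  ]
}}

```text
time: 15.85
position: [0.4772, 0.0445, 0.2947]
orientation: [-0.0, 0.136, 0.991, 0.001]
force: [3.0, 5.1, -3.6]
finger_gap: 0.0234
gripper_force: 40.0
```

Emit:
{"fn": "jog_arm", "kwargs": {
  "moves": [
    {"xyz": [-0.51,-0.5,0],"delta_rot": [0,0,0],"fingers": 1},
    {"xyz": [-0.63,-0.35,0],"delta_rot": [0,0,0],"fingers": 1},
    {"xyz": [-0.7,-0.18,0],"delta_rot": [0,0,0],"fingers": 1},
    {"xyz": [-0.71,0.02,0],"delta_rot": [0,0,0],"fingers": 1},
    {"xyz": [-0.69,0.19,0],"delta_rot": [0,0,0],"fingers": 1},
    {"xyz": [-0.62,0.37,0],"delta_rot": [0,0,0],"fingers": 1},
    {"xyz": [-0.5,0.52,0],"delta_rot": [0,0,0],"fingers": 1}
  ]
}}

```text
time: 16.55
position: [0.563, 0.0201, 0.2946]
orientation: [-0.001, 0.138, 0.99, -0.0]
force: [-6.1, 4.7, 8.6]
finger_gap: 0.0232
gripper_force: 40.0
```

Emit:
{"fn": "jog_arm", "kwargs": {
  "moves": [
    {"xyz": [-0.18,0.31,0],"delta_rot": [0,0,0],"fingers": 1},
    {"xyz": [-0.17,0.31,0],"delta_rot": [0,0,0],"fingers": 1},
    {"xyz": [-0.1,0.35,0],"delta_rot": [0,0,0],"fingers": 1},
    {"xyz": [-0.07,0.35,0],"delta_rot": [0,0,0],"fingers": 1},
    {"xyz": [0,0,0],"delta_rot": [0,0,0],"fingers": 1},
    {"xyz": [0,0,0],"delta_rot": [0,0,0],"fingers": 1},
    {"xyz": [0,0,0],"delta_rot": [0,0,0],"fingers": 1},
    {"xyz": [0,0,0],"delta_rot": [0,0,0],"fingers": 1}
  ]
}}

```text
time: 17.35
position: [0.5799, 0.043, 0.2947]
orientation: [0.0, 0.137, 0.991, 0.0]
force: [-1.7, 3.3, 1.5]
finger_gap: 0.0232
gripper_force: 40.0
```

```bash
python3 - <<'E'
from h import *
s=r.get_state(); A=R(s); g=s["position"]+A[:,2]*.159; h=np.array([.529,.0641])
print(s["time"],s["position"],s["force"],s["finger_gap"],s["gripper_force"],"phi",np.degrees(np.arctan2(*(g[:2]-h)[::-1])),np.hypot(*(g[:2]-h)))
a=cv2.imread("pics/t5.png"); b=cv2.resize(r.grab_frame("scene")[100:260,120:340],None,fx=3,fy=3); cv2.imwrite("pics/s6.png",b)
E
```

```text
17.35 [0.57986817 0.04303789 0.29468347] [-1.72162272  3.25438633  1.54124482] 0.023150603214901 40.000228619537666 phi -22.37277371742651 0.05508548750692307
```

View pics/s6.png

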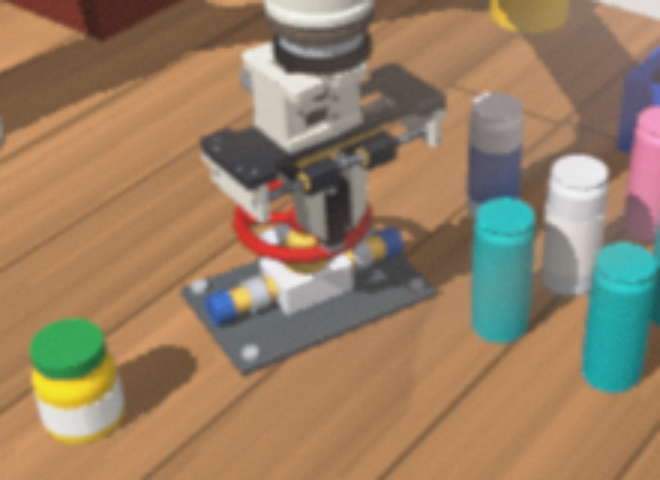

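The fingers still grip the knob with 40 N at φ = −22.37°, two turns from the stop at −22.39°. The cans and jar stand where they were. I'm handing the job in.

```bash
python3 -c "
from cell import r
print(r.close_job())"
```

```text
the job is handed in; nothing more can be done
None
```

The wheel was shut against its stop, then opened two full turns to within about 0.02° of the stop angle by my measurement; I handed the job in at 17.4 s of arm time with the fingers gripping the knob at 40 N and the cans and jar unmoved, and no verdict was returned.

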